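Fit the jar platform on the bench mixer, load the samples, set the timer and start it

ROBOT

A 6-joint arm with a two-finger parallel gripper is mounted at the origin on the work surface. World frame = base frame: x ahead of the robot, y to its left, z up, the work surface at z = 0. Lengths are in m, angles in rad, forces in N, time in s.
With the tool pointing down it reaches from about 0.25 to 0.775 m from the base axis. Payload 4 kg.
Tool frame: the origin (TCP) lies at the very end of the fingers, on their centre line; the grasp point (between the pads) lies 19 mm behind it (robot.pinch_z is the distance from the TCP to the grasp point, in m); z points along the fingers, y is the line along which they close (so a half turn about z gives the same grasp; the last joint's range is limited). The gripper opens to 94 mm and grips with 3 to 60 N. Pads are 16 mm wide; open, the fingers measure 119 mm over their backs; the gripper's body (75 mm by 177 mm) begins 78 mm behind the grasp point.
Start: joints at [-0.103, 0.087, 1.371, -0, 1.684, -0.103], TCP at [0.55, -0, 0.206] pointing down, gripper open.
Joint ranges: [-3.1, 3.1], [-0.76, 2.03], [0.27, 2.55], [-1.08, 4.22], [0.17, 2.65], [-2.57, 2.57]. Speed limits (rad/s): [2.79, 2.79, 3.14, 3.14, 3.14, 3.14].

INTERFACE

Orientations are given as [roll, pitch, yaw] about the fixed x, y, z axes, in that order (R = Rz(yaw) Ry(pitch) Rx(roll)).
In Python, from bench import robot gives the robot as it stands.
- The arm moves only by the tool arm_command, never from a script. Its argument "targets" is one flat list of numbers, 7 for each row, row after row: the turn, a rotation vector about the tool's x, y, z in degrees, then the shift along the tool's x, y, z in mm, then the closure, from -1 (fully open) to 1 (shut). In form: [ax, ay, az, x, y, z, hand, ax, ay, az, x, y, z, hand, ...]. A call has 1 to 20 rows; each row is the pose to reach, as a shift and turn from the pose commanded when the call began, along the tool's axes at that moment; what a row does not reach only later rows make up. A row lasts 1/10 s, in which the tool goes at most 50 mm and 8.59 degrees, less where a joint would pass 70% of its speed; a pose out of reach is approached as far as the arm can. A call with a gripper value outside its range is refused whole. The fingers move at their own pace and stop on an object; the grip force is fixed at half the most. Time passes only in rows, so rows that repeat a pose let the fingers close. It gives the time, the measured TCP pose, the force, the opening and the grip force at its end, in the units of the state.
- robot.get_obs(): the state, without advancing time (a new reading comes with each control period).
- robot.snapshot(name): name is "scene" or "side" or "wrist"; returns a dict with "color" (480x640x3 uint8, red, green, blue), "range_z" (480x640 float32, m along the optical axis (not along the pixel's ray), 0 where there is no reading), "fx", "fy", "cx", "cy" (pixels), "T" (4x4, takes a point from camera to world coordinates); the wrist camera has in their place "T_tool_cam" (4x4, takes a point from camera to tool coordinates, whose origin is the TCP and whose axes are the flange's). Camera axes: x right, y down, z forward; pixel columns grow to the right and rows downward; lengths in m; the calibration is good to about 2 mm. The wrist camera is an equidistant fisheye: a pixel r from the principal point sees the ray r / f radians off the axis. A picture is of the moment at which its call begins: read the wrist's pose just before it.
- robot.close_job(): hands the job in; it is judged then, once.
The state is a dict: "time": time; "joint_positions": joint angles; "qvel": joint speeds; "joint_torque": joint torques, N m; "tool_pos": TCP position; "ee_rot": TCP orientation; "wrist_force": force on the tool from outside, world axes, zero at the start; "wrist_torque": the same for the moment, N m; "width": finger opening in m; "finger_force": force on a finger pad.
Only numpy, scipy, OpenCV 4.12 (cv2) and the standard library are available. Lean on these libraries where they do the work, as an engineer would, in place of code of your own. Each camera call takes 0.05 s, during which the arm holds its last target. There are 200 camera calls.

TASK

Set the round jar platform on the mixer's drive hub, turned so that all four studs come through its holes and it lies flat and fully home; then stand every sample jar that is there upright in a cup of its own, right down on the cup's floor. Once all are loaded, set the timer: pull its knob out, turn the pointer clockwise to the long line on the dial and push the knob back in. Then press the round power key, then the square speed key, then the long start key, one at a time, right down and letting each spring back before the next. Leave the beaker and the reagent bottle among the jars standing where they are.

Things in the scene. Friction and masses are not known exactly. Their poses are not given: they have to be found in the camera images.
- mixer: Fixed cream bench mixer housing, 340 long (x) x 230 wide (y) x 85 mm high; it may stand turned by up to 0.2 rad. Origin on the bench 30 mm in front (-x) of the drive axis. The flat deck spans its own x from -85 to +150 mm; in front of it, to x = -190 mm, lies the lower, level control panel, 67 mm high. z up.
- hub: Fixed aluminium drive hub on the mixer's deck: round flange of 136 mm diameter, 15 mm high, origin at its underside centre. It does not turn, but has stopped at any angle. Four upright steel studs, 8 mm thick, 18 mm high above the flange (upper 7 mm tapered to 2.6 mm), stand 50 mm from the axis on the diagonals of the hub's own axes (x and y = +-35.4 mm).
- hub_top (a point): Centre of the upper face of the hub's flange (100 mm above the bench), where the platform's underside comes to lie; axes as the hub's.
- platform: Loose round aluminium jar platform, 200 mm diameter, 8 mm thick, about 0.42 kg; origin at the centre of its underside, z up. Four 11 mm through holes at its own x and y = +-35.4 mm take the studs; four angles 90 degrees apart fit. Four jar cups on its x and y axes. In the middle a black bar grip on a post, 60 mm long, 16 mm thick, 24 to 48 mm above the underside, along the diagonal +x+y.
- platform_grip (a point): Centre of the platform's bar grip, 36 mm above the platform's underside, on its axis; the bar runs at +45 degrees from the point's x axis towards its y.
- cup0 (a point): Floor centre of jar cup 0 on the platform, 66 mm from its axis on its own +x axis, 8 mm above its underside: a round rim of 50 mm inner and 56 mm outer diameter, 8 mm high, open above.
- cup1 (a point): Floor centre of jar cup 1 on the platform, 66 mm from its axis on its own +y axis, 8 mm above its underside: a round rim of 50 mm inner and 56 mm outer diameter, 8 mm high, open above.
- cup2 (a point): Floor centre of jar cup 2 on the platform, 66 mm from its axis on its own -x axis, 8 mm above its underside: a round rim of 50 mm inner and 56 mm outer diameter, 8 mm high, open above.
- cup3 (a point): Floor centre of jar cup 3 on the platform, 66 mm from its axis on its own -y axis, 8 mm above its underside: a round rim of 50 mm inner and 56 mm outer diameter, 8 mm high, open above.
- jar0: Loose closed sample jar with a white screw cap (not every start has all four; None if absent): 44 mm diameter, 45 mm high, about 60 g, origin at its underside centre, z up. All jars are alike and any free cup will do.
- jar1: Loose closed sample jar with a white screw cap (not every start has all four; None if absent): 44 mm diameter, 45 mm high, about 60 g, origin at its underside centre, z up. All jars are alike and any free cup will do.
- jar2: Loose closed sample jar with a white screw cap (not every start has all four; None if absent): 44 mm diameter, 45 mm high, about 60 g, origin at its underside centre, z up. All jars are alike and any free cup will do.
- jar3: Loose closed sample jar with a white screw cap (not every start has all four; None if absent): 44 mm diameter, 45 mm high, about 60 g, origin at its underside centre, z up. All jars are alike and any free cup will do.
- key_power (a joint): Travel of the power key: round, 19 mm across, the leftmost of the three (towards the mixer's +y, next to the timer knob) on the control panel; 0 = up, 0.004 m = fully down; springs back; about 1.5 N to start, 5 N fully down; it counts as pressed beyond 2.5 mm and as let go below 1 mm.
- key_power_top (a point): Centre of the upper face of the power key; it stands 8 mm proud of the panel. z up. The keys' centres are 55 mm apart.
- key_speed (a joint): Travel of the speed key: square, 19 mm, the middle one on the control panel; 0 = up, 0.004 m = fully down; springs back; about 1.5 N to start, 5 N fully down; it counts as pressed beyond 2.5 mm and as let go below 1 mm.
- key_speed_top (a point): Centre of the upper face of the speed key; it stands 8 mm proud of the panel. z up. The keys' centres are 55 mm apart.
- key_start (a joint): Travel of the start key: oblong, 19 x 34 mm, the rightmost (towards the mixer's -y) on the control panel; 0 = up, 0.004 m = fully down; springs back; about 1.5 N to start, 5 N fully down; it counts as pressed beyond 2.5 mm and as let go below 1 mm.
- key_start_top (a point): Centre of the upper face of the start key; it stands 8 mm proud of the panel. z up. The keys' centres are 55 mm apart.
- timer_pull (a joint): How far the timer knob is pulled up out of the panel: 0 = in, 0.010 m = fully out. It stays where it is left; about 3 N moves it. Pushed in, a pin in the panel keeps it from turning (a few degrees of play in its notch, more in the off notch); it turns freely once 7 mm or more out.
- timer (a joint): Angle of the timer knob, growing clockwise from above; 0 = its white pointer line towards the mixer's +x (at the off dot, where it starts, give or take 0.3 rad), 0.9 rad = at the long line printed on the dial; two short lines at 1.6 and 2.3. It turns with light friction. Pushed in at the long line it has about 0.15 rad of play either way; its right setting is 0.9 +- 0.16.
- timer_grip (a point): On the axis of the black timer knob at the panel's left (mixer's +y) end, 29 mm above the panel when in; it moves with the knob, its x along the pointer. The grip is an upright bar 38 mm long (along its x), 12 mm thick, from 7 to 35 mm above the panel, on a 39 mm round skirt.
- beaker: Bystander: small open glass beaker, 48 mm diameter, 55 mm high; origin at its underside centre.
- reagent: Bystander: amber reagent bottle with a black cap, 40 mm diameter, 85 mm high; origin at its underside centre.
There are look-alikes about, which are no part of the job. What is shaped like the jar2 but green or turquoise is not meant.

How it is judged:
By the outcome, as a careful person would: the job done as asked, in the order asked, and still so for the second after the job is handed in, with the robot touching nothing.
Of jar0, jar1, jar2, jar3 only 2 to 4 are there at a start; the rules pass over those that are not, and their reading is None.
At some moment in a run one of jar0, jar1, jar2, jar3, platform may be knocked a few centimetres aside while the robot is not near it.
It also fails if it takes over 210 s, if anything falls off the work surface, if the arm or the gripper's body presses on something with over 40 N, if the wrist force passes 120 N, or if a joint passes its speed limit or range.

## Working session

There is one attempt and no reset: what is moved stays moved. The work goes in short steps, Python scripts to look and compute and a tool call to move; the robot and the scene stay as the last step left them, time stands still between calls to the robot, and variables do not carry over. Pictures are saved under pics/ and viewed, at most 14 in all, crops included, and the job is handed in when it is done.

Besides the shell and the picture viewer there is one more tool, called after ">>>" as name(argument=value, ...) on one line, values as JSON. arm_command: Moves the arm, as the interface text tells. Its arguments: {"type":"object","properties":{"targets":{"type":"array"}},"required":["targets"]}

```bash
mkdir -p pics; ls; cat > h.py <<'E'
import numpy as np, cv2
from bench import robot
from scipy.spatial.transform import Rotation as R
def snap(name, f):
    o=robot.get_obs(); s=robot.snapshot(name); cv2.imwrite(f'pics/{f}.png', s['color'][:,:,::-1])
    np.savez(f'pics/{f}.npz', **{k:v for k,v in s.items()}, tp=o['tool_pos'], tr=o['ee_rot']); return s
def load(f): return np.load(f'pics/{f}.npz')
def Tw(s):
    if 'T' in s: return s['T']
    T=np.eye(4); T[:3,:3]=R.from_euler('xyz',s['tr']).as_matrix(); T[:3,3]=s['tp']; return T@s['T_tool_cam']
def ray(s,u,v):
    x=(u-s['cx'])/s['fx']; y=(v-s['cy'])/s['fy']
    if 'T' in s: return np.array([x,y,1.])
    r=np.hypot(x,y)+1e-12; return np.array([np.sin(r)*x/r,np.sin(r)*y/r,np.cos(r)])
def pt(s,u,v,z=None):
    T=Tw(s); d=ray(s,u,v); 
    if z is None:
        d=d/d[2]*s['range_z'][int(round(v)),int(round(u))]; return T[:3,:3]@d+T[:3,3]
    d=T[:3,:3]@d; return T[:3,3]+d*(z-T[2,3])/d[2]
E
python3 - <<'E'
from h import *
print(robot.get_obs(), robot.pinch_z)
for n in('scene','side','wrist'):
    s=snap(n,n+'0'); print(n,s['fx'],s['cx'],s['cy'],s.get('T',s.get('T_tool_cam')))
E
```

```text
pics
{'time': 0.0, 'joint_positions': array([-1.03094588e-01,  8.79619957e-02,  1.37222250e+00,  3.70318642e-06,
        1.68359609e+00, -1.03124998e-01]), 'qvel': array([ 0.00109616, -0.00051028,  0.00101414, -0.00154926,  0.00018631,
        0.00129106]), 'joint_torque': array([ 1.28542815e-03, -3.40182602e+01, -3.02423716e+01,  7.18220207e-02,
        3.29729996e-02, -1.13141955e-04]), 'tool_pos': array([5.49461455e-01, 5.53728908e-05, 2.04316464e-01]), 'ee_rot': array([-3.13941673e+00, -2.28891460e-04,  1.57082690e+00]), 'wrist_force': array([ 0.09861006,  0.19525946, -0.85028036]), 'wrist_torque': array([-0.01569721,  0.03746477,  0.01231243]), 'finger_force': 0.0, 'width': 0.09394928469804975} 0.0188
scene 486.0320533540188 324.1646856184658 236.31410288578545 [[-0.76837629  0.40487879 -0.49565214  1.10776613]
 [ 0.63998816  0.48171803 -0.59863419  0.73117976]
 [-0.00360972 -0.77718782 -0.62925835  0.82309381]
 [ 0.          0.          0.          1.        ]]
side 451.6584146230903 321.00379170812437 239.15751728556407 [[ 0.74214146 -0.41398693  0.52710612  0.00277061]
 [-0.66995896 -0.48110608  0.56541307 -0.57642339]
 [ 0.01952034 -0.77275595 -0.63440303  0.70523623]
 [ 0.          0.          0.          1.        ]]
wrist 371.64829954431775 321.4118130491247 239.8879525941759 [[ 2.52848970e-04 -9.57877394e-01 -2.87177357e-01  8.31124036e-02]
 [ 9.99999938e-01  3.12161261e-04 -1.60748261e-04 -6.95382349e-04]
 [ 2.43622772e-04 -2.87177299e-01  9.57877414e-01 -1.78942320e-01]
 [ 0.00000000e+00  0.00000000e+00  0.00000000e+00  1.00000000e+00]]
```

View pics/scene0.png

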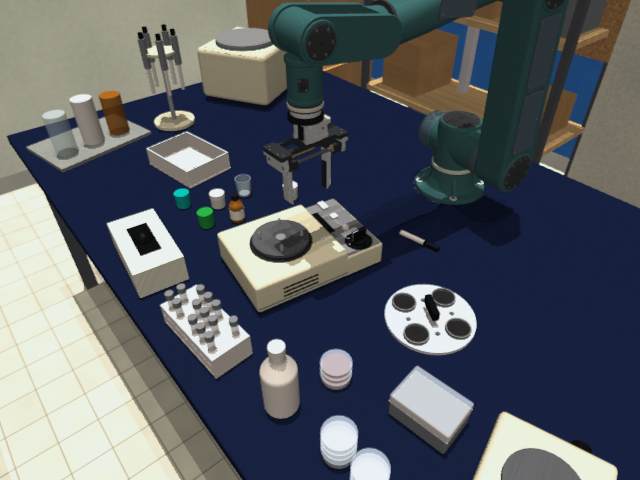

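View pics/side0.png

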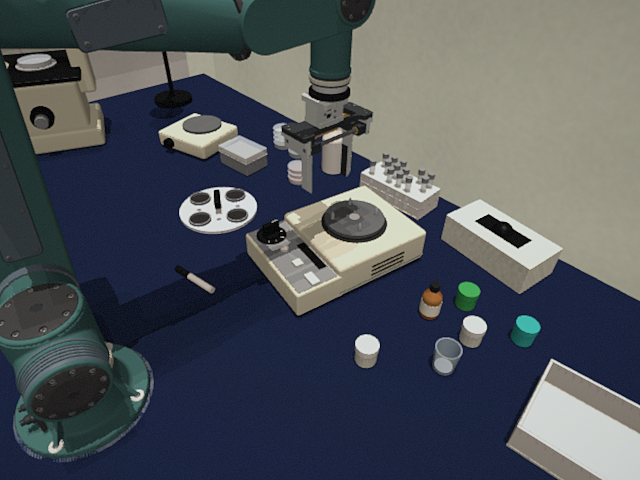

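View pics/wrist0.png

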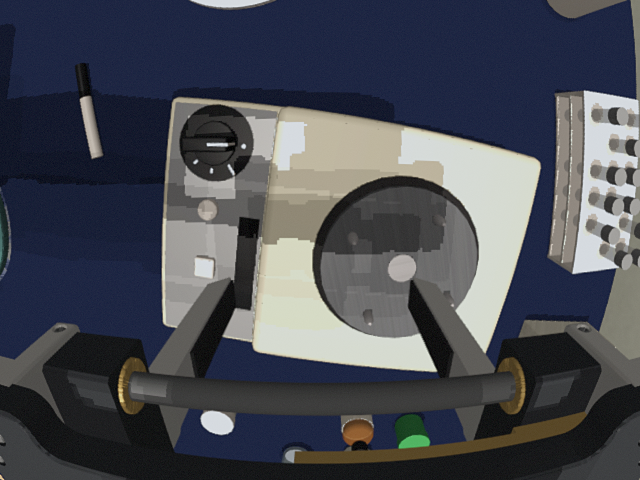

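The side view shows two white-capped jars at (367,350) and (473,331), with the bottle, beaker and green/turquoise decoys around them. The platform is at (218,209). In the wrist view the hub is at (396,257), with studs near (440,218), (353,239), (368,317) and (448,300). The knob is at (216,143), and two of the keys are at (207,210) and (204,267).

```bash
python3 - <<'E'
from h import *
np.set_printoptions(precision=4,suppress=True)
w=load('wrist0');s=load('side0');c=load('scene0')
print('hub c',pt(w,396,257,.1))
P=[pt(w,u,v,.115) for u,v in[(440,218),(353,239),(368,317),(448,300)]]
for p in P: print('stud',p)
print('mean',np.mean(P,0))
for n,u,v,z in[('knob',216,143,.08),('pow',207,210,.075),('spd',204,267,.075),('knobpt',230,145,.102)]: print(n,pt(w,u,v,z),pt(w,u,v))
for n,L in(('side',[(201,198),(235,195),(200,218),(237,215)]),('scene',[(404,302),(443,297),(417,333),(458,328)])):
    d=load(n+'0'); Q=[pt(d,u,v,.008) for u,v in L]; print(n,Q,np.mean(Q,0))
    print([pt(d,u,v)[2] for u,v in L])
for n,u,v,z in[('jarA',367,342,.045),('jarB',473,323,.045),('beaker',447,345,.055),('reag',434,287,.085),('green',468,289,.045),('turq',526,324,.045)]: print(n,pt(s,u,v,z),pt(s,u,v))
print(pt(c,290,185,.045),pt(c,217,193,.045))
E
```

```text
hub c [ 0.6097 -0.0164  0.1   ]
stud [0.6396 0.0203 0.115 ]
stud [0.5725 0.0034 0.115 ]
stud [ 0.5869 -0.0634  0.115 ]
stud [ 0.6542 -0.0495  0.115 ]
mean [ 0.6133 -0.0223  0.115 ]
knob [0.4611 0.076  0.08  ] [0.4675 0.0765 0.1021]
pow [0.4484 0.0179 0.075 ] [0.4485 0.0181 0.0755]
spd [ 0.4406 -0.0354  0.075 ] [ 0.4406 -0.0353  0.0752]
knobpt [0.4787 0.0745 0.102 ] [0.4766 0.0742 0.0936]
side [array([0.4531, 0.388 , 0.008 ]), array([0.5311, 0.3407, 0.008 ]), array([0.4045, 0.3103, 0.008 ]), array([0.4833, 0.2599, 0.008 ])] [0.468  0.3247 0.008 ]
[np.float64(0.011373942484128596), np.float64(0.009242119144338479), np.float64(0.0066736037604190335), np.float64(0.006262424669959521)]
scene [array([0.4787, 0.256 , 0.008 ]), array([0.3983, 0.303 , 0.008 ]), array([0.524 , 0.3358, 0.008 ]), array([0.4459, 0.3833, 0.008 ])] [0.4617 0.3195 0.008 ]
[np.float64(0.008283103897083643), np.float64(0.005257959429419756), np.float64(0.007701853450563179), np.float64(0.007617048033030205)]
jarA [ 0.418  -0.2598  0.045 ] [ 0.4188 -0.2592  0.0437]
jarB [ 0.602  -0.3619  0.045 ] [ 0.6008 -0.3623  0.0463]
beaker [ 0.5142 -0.3631  0.055 ] [ 0.5271 -0.3577  0.0385]
reag [ 0.586 -0.274  0.085] [ 0.5862 -0.2739  0.0848]
green [ 0.6719 -0.304   0.045 ] [ 0.6696 -0.305   0.0472]
turq [ 0.6763 -0.43    0.045 ] [ 0.6754 -0.4302  0.0459]
[ 0.4187 -0.2568  0.045 ] [ 0.6036 -0.3579  0.045 ]
```

```bash
python3 - <<'E'
from h import *
w=load('wrist0')
cv2.imwrite('pics/c0.png',cv2.resize(cv2.imread('pics/wrist0.png')[90:350,150:500],None,fx=2.2,fy=2.2,interpolation=cv2.INTER_CUBIC))
E
```

```text
(no output)
```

View pics/c0.png

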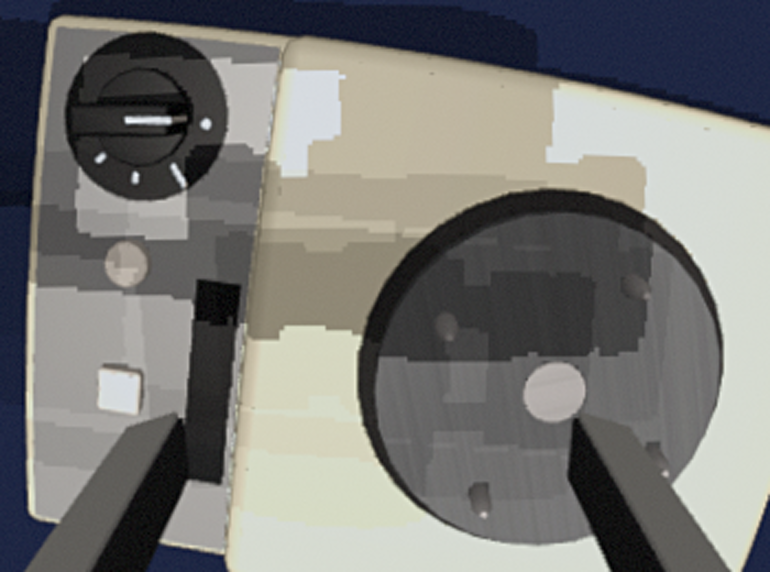

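>>> arm_command(targets=[0, 0, 30, 322, -85, 0, -1, 0, 0, 30, 322, -85, 0, -1, 0, 0, 30, 322, -85, 0, -1, 0, 0, 30, 322, -85, 0, -1, 0, 0, 30, 322, -85, 0, -1, 0, 0, 30, 322, -85, 0, -1, 0, 0, 30, 322, -85, 0, -1, 0, 0, 30, 322, -85, 0, -1, 0, 0, 30, 322, -85, 0, -1])

```text
time: 1.05
tool_pos: [0.4644, 0.3225, 0.2049]
ee_rot: [3.142, 0.001, 1.05]
wrist_force: [-0.4, -0.1, -0.2]
width: 0.094
finger_force: 0.0
```

```bash
cat >> h.py <<'E'
np.set_printoptions(precision=4,suppress=True)
def go(x,y,z,yaw):   # tool-frame shift to a tool-down world pose (deg)
    o=robot.get_obs(); M=R.from_euler('xyz',o['ee_rot'])
    d=M.inv().apply(np.array([x,y,z])-o['tool_pos'])*1e3
    t=R.from_euler('xyz',[np.pi,0,np.radians(yaw)])
    print('t',round(o['time'],2),'at',o['tool_pos'],'yaw',round(np.degrees(o['ee_rot'][2]),2),'-> turn',(M.inv()*t).as_rotvec(degrees=True).round(2),'shift',d.round(1),'| F',o['wrist_force'].round(1),'w',round(o['width'],4))
E
python3 - <<'E'
from h import *
print(robot.get_obs()['time'],robot.get_obs()['tool_pos'],robot.get_obs()['ee_rot']); snap('wrist','w1')
E
```

```text
1.05 [0.4644 0.3225 0.2049] [3.1415 0.0015 1.0495]
```

View pics/w1.png

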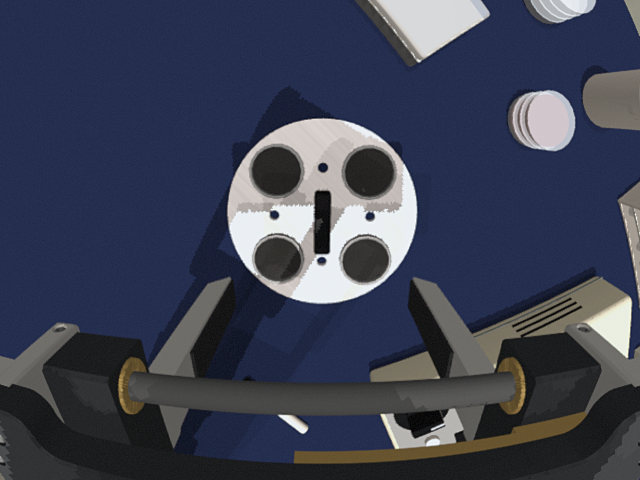

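The platform is centred near (322,211). Its holes are at (323,168), (274,215), (370,216) and (322,261), and the bar runs along image v.

```bash
python3 - <<'E'
from h import *
w=load('w1')
H=np.array([pt(w,u,v,.008) for u,v in [(323,168),(274,215),(370,216),(322,261)]]); c=H.mean(0); print(H-c,c)
print(np.degrees(np.arctan2(*(H-c)[:,1::-1].T)),np.hypot(*(H-c)[:,:2].T))
print('bar',pt(w,322.5,193,.048),pt(w,322,254,.048),pt(w,322,222))
go(c[0],c[1],.017,60)
E
```

```text
[[ 0.0253  0.0426  0.    ]
 [-0.0432  0.0257  0.    ]
 [ 0.043  -0.025  -0.    ]
 [-0.0251 -0.0432  0.    ]] [0.4632 0.3188 0.008 ]
[  59.3103  149.242   -30.1817 -120.136 ] [0.0495 0.0503 0.0498 0.05  ]
bar [0.4785 0.3452 0.048 ] [0.4488 0.2944 0.048 ] [0.4645 0.3218 0.0484]
t 1.1 at [0.4649 0.3215 0.205 ] yaw 60.02 -> turn [0.01 0.08 0.02] shift [ -2.9  -0.2 188. ] | F [ 0.4 -0.9  0.2] w 0.0937
```

>>> arm_command(targets=[0, 0, 0, -2, 0, 50, -1, 0, 0, 0, -2, 0, 100, -1, 0, 0, 0, -2, 0, 140, -1, 0, 0, 0, -2, 0, 170, -1, 0, 0, 0, -2, 0, 187, -1, 0, 0, 0, -2, 0, 187, -1, 0, 0, 0, -2, 0, 187, 1, 0, 0, 0, -2, 0, 187, 1, 0, 0, 0, -2, 0, 187, 1, 0, 0, 0, -2, 0, 187, 1, 0, 0, 0, -2, 0, 187, 1, 0, 0, 0, -2, 0, 187, 1, 0, 0, 0, -2, 0, 187, 1, 0, 0, 0, -2, 0, 177, 1, 0, 0, 0, -2, 0, 130, 1, 0, 0, 0, -2, 0, 80, 1, 0, 0, 0, -2, 0, 30, 1, 0, 0, 0, -2, 0, 0, 1, 0, 0, 0, -2, 0, 0, 1])

```text
time: 3.0
tool_pos: [0.4666, 0.3218, 0.2133]
ee_rot: [3.135, -0.012, 1.047]
wrist_force: [0.8, 1.1, 0.6]
width: 0.0003
finger_force: 0.0
```

```bash
python3 - <<'E'
from h import *
go(.613,-.022,.205,60); print(robot.get_obs()['finger_force'])
E
```

```text
t 3.0 at [0.4666 0.3218 0.2133] yaw 60.01 -> turn [ 0.4  -0.66  0.01] shift [-224.7  298.6    7.8] | F [0.8 1.1 0.6] w 0.0003
0.0
```

```bash
python3 - <<'E'
from h import *
snap('wrist','w2');snap('side','s2')
a=cv2.imread('pics/w2.png')[60:380,100:560];b=cv2.imread('pics/s2.png')[100:340,120:400]
a=cv2.resize(a,(460,320));b=cv2.resize(b,(336,288))
m=np.zeros((320,800,3),np.uint8);m[:,:460]=a;m[:288,464:]=b;cv2.imwrite('pics/m2.png',m)
E
```

```text
(no output)
```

View pics/m2.png

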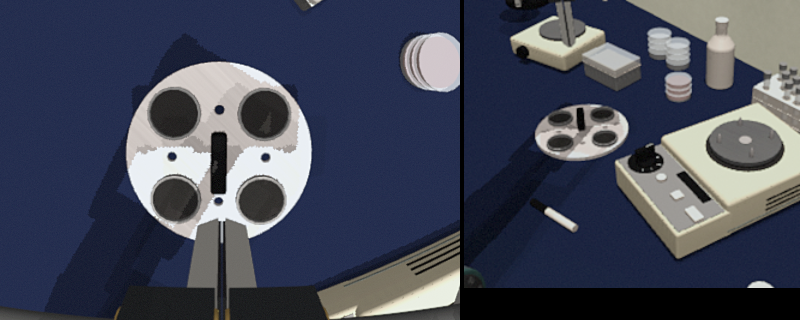

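The platform still lies in place, and the fingers closed on nothing. The closing was probably too slow for the lift. I'll measure again and grasp in separate steps.

```bash
python3 - <<'E'
from h import *
w=load('w2')
H=np.array([pt(w,100+u,60+v,.008) for u,v in [(219,110),(172,156),(265,157),(219,202)]]); c=H.mean(0); print(c)
print(np.degrees(np.arctan2(*(H-c)[:,1::-1].T)),np.hypot(*(H-c)[:,:2].T))
print('bar',(pt(w,319,192,.048)+pt(w,318.5,254,.048))/2)
go(c[0],c[1],.017,60)
E
```

```text
[0.4631 0.3187 0.008 ]
[  59.6483  148.7289  -30.1715 -119.7815] [0.0498 0.0498 0.0493 0.0507]
bar [0.4642 0.3207 0.048 ]
t 3.1 at [0.4642 0.3204 0.2064] yaw 60.0 -> turn [ 0.06 -0.09  0.  ] shift [ -2.3  -0.3 189.4] | F [ 0.1 -0.3 -1.2] w 0.0001
```

>>> arm_command(targets=[0, 0, 0, -4, 0, 50, -1, 0, 0, 0, -4, 0, 100, -1, 0, 0, 0, -4, 0, 120, -1, 0, 0, 0, -4, 0, 120, -1, 0, 0, 0, -4, 0, 120, -1, 0, 0, 0, -4, 0, 120, -1])

```text
time: 3.7
tool_pos: [0.463, 0.3173, 0.087]
ee_rot: [3.14, -0.002, 1.047]
wrist_force: [-0.1, 0.2, -0.3]
width: 0.0454
finger_force: 0.0
```

```bash
python3 - <<'E'
from h import *
go(.4637,.3195,.017,60)
E
```

```text
t 3.7 at [0.463  0.3173 0.087 ] yaw 60.0 -> turn [ 0.08 -0.13 -0.  ] shift [ 2.1 -0.6 70. ] | F [-0.1  0.2 -0.3] w 0.0454
```

>>> arm_command(targets=[0, 0, 0, 2, 0, 40, 0, 0, 0, 0, 2, 0, 60, 0, 0, 0, 0, 2, 0, 70, 0, 0, 0, 0, 2, 0, 70, 0, 0, 0, 0, 2, 0, 70, 1, 0, 0, 0, 2, 0, 70, 1, 0, 0, 0, 2, 0, 70, 1, 0, 0, 0, 2, 0, 70, 1, 0, 0, 0, 2, 0, 70, 1, 0, 0, 0, 2, 0, 70, 1, 0, 0, 0, 2, 0, 70, 1, 0, 0, 0, 2, 0, 70, 1, 0, 0, 0, 2, 0, 70, 1])

```text
time: 5.0
tool_pos: [0.4632, 0.3191, 0.0165]
ee_rot: [3.141, -0.001, 1.047]
wrist_force: [-2.7, 1.5, 4.6]
width: 0.0167
finger_force: 30.0
```

>>> arm_command(targets=[0, 0, 0, 0, 0, -5, 1, 0, 0, 0, 0, 0, -40, 1, 0, 0, 0, 0, 0, -80, 1, 0, 0, 0, 0, 0, -120, 1, 0, 0, 0, 0, 0, -160, 1, 0, 0, 0, 0, 0, -185, 1, 0, 0, 0, 0, 0, -185, 1, 0, 0, 0, 0, 0, -185, 1])

```text
time: 5.8
tool_pos: [0.4625, 0.318, 0.1986]
ee_rot: [-3.141, 0.003, 1.047]
wrist_force: [-0.5, -0.2, -5.3]
width: 0.0164
finger_force: 30.0
```

```bash
python3 - <<'E'
from h import *
s=snap('wrist','w3')
print(robot.get_obs()['width'],robot.get_obs()['finger_force'])
g=s['range_z']
a=cv2.imread('pics/w3.png')
cv2.imwrite('pics/c3.png',cv2.resize(a[100:400,120:520],None,fx=2,fy=2,interpolation=cv2.INTER_CUBIC))
E
```

```text
0.016479297702025796 29.993310570716858
```

View pics/c3.png

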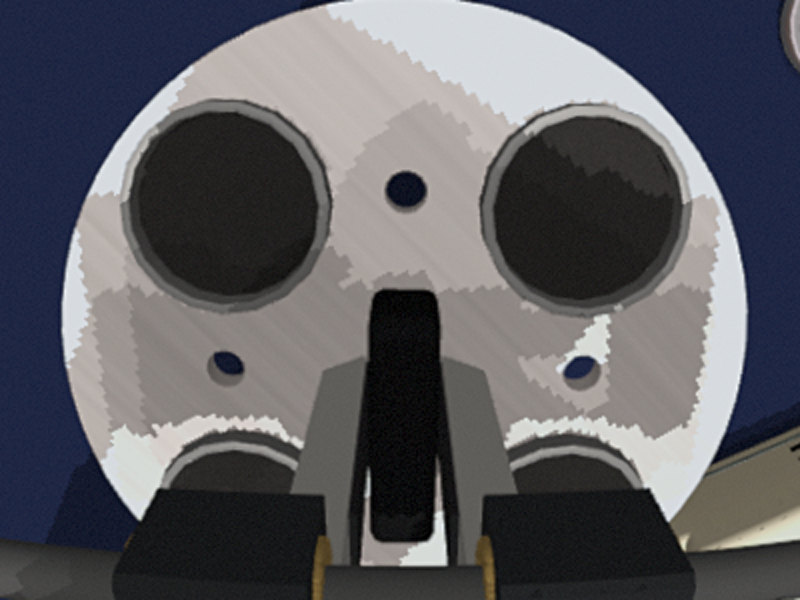

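The platform is held level. In full-image pixels its holes are at (322.5,195), (233,282.5) and (411,286).

```bash
python3 - <<'E'
from h import *
w=load('w3'); T=w['T_tool_cam']
def pl(u,v,z):
    d=T[:3,:3]@ray(w,u,v); return T[:3,3]+d*(z-T[2,3])/d[2]
H=np.array([pl(u,v,.0085) for u,v in[(322.5,195),(233,282.5),(411,286)]]); print(H)
c=(H[1]+H[2])/2; print('c',c, 'axis ang',np.degrees(np.arctan2(*(H[2]-H[1])[:2])), 'fwd',H[0]-c)
# hub from wrist0 refined, stud bases at flange z=.1 / tops z=.118
w=load('wrist0')
k=lambda u,v:(150+u/2.2,90+v/2.2)
Tp=np.array([pt(w,*k(u,v),.117) for u,v in[(631,282),(443,320),(483,511),(661,470)]])
m=(Tp[0]+Tp[1]+Tp[2]+Tp[3])/4; print('tops',m,np.degrees(np.arctan2(*(Tp-m)[:,1::-1].T)),np.hypot(*(Tp-m)[:,:2].T))
print('disc',pt(w,*k(554,392),.1),pt(w,*k(554,392)))
go(.613,-.022,.205,57.6)
E
```

```text
[[ 0.0506  0.0003  0.0085]
 [ 0.0018 -0.0496  0.0085]
 [-0.0004  0.05    0.0085]]
c [0.0007 0.0002 0.0085] axis ang -1.243774067500392 fwd [0.0499 0.0001 0.    ]
tops [ 0.6129 -0.023   0.117 ] [  61.7201  144.6153 -119.1927  -33.9176] [0.0495 0.0514 0.0507 0.052 ]
disc [ 0.6153 -0.0262  0.1   ] [ 0.6153 -0.0262  0.1   ]
t 5.85 at [0.4619 0.3177 0.1972] yaw 59.99 -> turn [-0.14  0.28  2.39] shift [-218.6  300.7   -7.5] | F [ 0.   0.3 -5.1] w 0.0165
```

```bash
python3 - <<'E'
from h import *
snap('scene','sc3')
a=cv2.imread('pics/s2.png')[185:260,305:405];b=cv2.imread('pics/sc3.png')[205:270,235:325]
k=cv2.imread('pics/wrist0.png')[170:345,305:485]
m=np.zeros((600,800,3),np.uint8)
m[:300,:400]=cv2.resize(a,(400,300),interpolation=cv2.INTER_CUBIC)
m[:288,402:]=cv2.resize(b,(398,288),interpolation=cv2.INTER_CUBIC)
m[302:,:307]=cv2.resize(k,(307,298),interpolation=cv2.INTER_CUBIC)
cv2.imwrite('pics/m3.png',m)
E
```

```text
(no output)
```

View pics/m3.png

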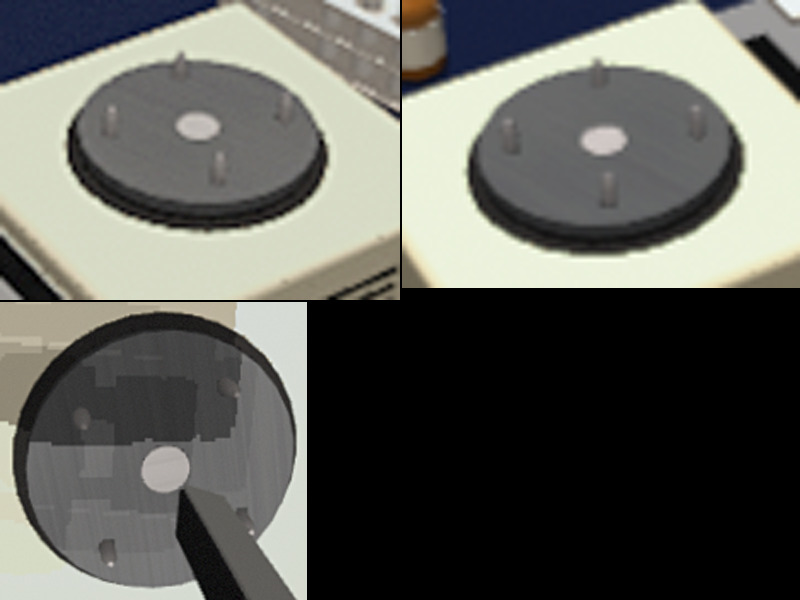

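Stud bases are at (181,76), (112,134), (285,121) and (218,183) in the side crop. In the scene crop they are at (598,83), (511,151), (697,136) and (608,205), and the disc is clear in both.

```bash
python3 - <<'E'
from h import *
def rep(n,P,disc,z=.1):
    P=np.array(P); m=P.mean(0); d=P-m
    a=np.degrees(np.arctan2(d[:,1],d[:,0]))
    print(n,'mean',m,'disc',disc,'ang mod90',a%90,'r',np.hypot(d[:,0],d[:,1]))
s=load('s2');f=lambda u,v:pt(s,305+u/4-.4,185+v/4-.4,.1)
rep('side',[f(*p) for p in[(181,76),(112,134),(285,121),(218,183)]],f(198,126))
c=load('sc3');g=lambda u,v:pt(c,235+(u-402)/4.42-.4,205+v/4.43-.4,.1)
rep('scene',[g(*p) for p in[(598,83),(511,151),(697,136),(608,205)]],g(604,140))
w=load('wrist0');k=lambda u,v,z:pt(w,305+u/1.705-.3,170+(v-302)/1.703-.3,z)
rep('wb',[k(*p,.1) for p in[(225,384),(80,414),(104,545),(241,513)]],k(165,469,.1))
rep('wt',[k(*p,.118) for p in[(237,394),(84,427),(110,565),(249,530)]],k(165,469,.1))
E
```

```text
side mean [ 0.6167 -0.0262  0.1   ] disc [ 0.6173 -0.0249  0.1   ] ang mod90 [56.5343 56.5386 56.52   56.3787] r [0.0509 0.0497 0.0499 0.0509]
scene mean [ 0.6189 -0.0221  0.1   ] disc [ 0.6174 -0.0238  0.1   ] ang mod90 [57.5902 58.1446 56.4555 56.7608] r [0.0528 0.0493 0.05   0.0513]
wb mean [ 0.6146 -0.0247  0.1   ] disc [ 0.6149 -0.0259  0.1   ] ang mod90 [56.8731 57.6624 56.6038 58.7608] r [0.0496 0.0497 0.0506 0.05  ]
wt mean [ 0.6147 -0.0256  0.118 ] disc [ 0.6149 -0.0259  0.1   ] ang mod90 [57.0698 57.3776 57.9448 57.8676] r [0.0502 0.0495 0.0506 0.0487]
```

>>> arm_command(targets=[0, 0, 2.5, -25, 35, -7, 1, 0, 0, 2.5, -50, 70, -7, 1, 0, 0, 2.5, -80, 110, -7, 1, 0, 0, 2.5, -110, 150, -7, 1, 0, 0, 2.5, -135, 188, -7, 1, 0, 0, 2.5, -160, 224, -7, 1, 0, 0, 2.5, -185, 257, -7, 1, 0, 0, 2.5, -205, 285, -7, 1, 0, 0, 2.5, -220, 305, -7, 1, 0, 0, 2.5, -220, 305, -7, 1, 0, 0, 2.5, -220, 305, -7, 1, 0, 0, 2.5, -220, 305, -7, 1])

```text
time: 7.1
tool_pos: [0.6163, -0.0235, 0.2058]
ee_rot: [-3.138, 0.001, 1.005]
wrist_force: [-0.7, 0.1, -4.4]
width: 0.0169
finger_force: 30.0
```

```bash
python3 - <<'E'
from h import *
go(.6155,-.0255,.140,57.5)
E
```

```text
t 7.1 at [ 0.6163 -0.0235  0.2058] yaw 57.56 -> turn [-0.18  0.05  0.06] shift [-2.1  0.6 65.8] | F [-0.7  0.1 -4.4] w 0.0169
```

Lower to just above the tips (underside about 123 mm) and look from the side.

>>> arm_command(targets=[0, 0, 0, -2, 0.5, 30, 1, 0, 0, 0, -2, 0.5, 55, 1, 0, 0, 0, -2, 0.5, 68, 1, 0, 0, 0, -2, 0.5, 68, 1, 0, 0, 0, -2, 0.5, 68, 1, 0, 0, 0, -2, 0.5, 68, 1])

```text
time: 7.7
tool_pos: [0.6176, -0.0263, 0.1417]
ee_rot: [3.138, -0.002, 1.004]
wrist_force: [0.4, -0.5, -3.4]
width: 0.0169
finger_force: 30.0
```

```bash
python3 - <<'E'
from h import *
go(.6155,-.0255,.117,57.5)
snap('side','s4');snap('scene','sc4');snap('wrist','w4')
a=cv2.imread('pics/s4.png')[150:270,280:440];b=cv2.imread('pics/sc4.png')[170:290,200:360];k=cv2.imread('pics/w4.png')[100:340,120:520]
m=np.zeros((600,800,3),np.uint8)
m[:300,:400]=cv2.resize(a,(400,300),interpolation=cv2.INTER_CUBIC)
m[:300,400:]=cv2.resize(b,(400,300),interpolation=cv2.INTER_CUBIC)
m[300:,:500]=cv2.resize(k,(500,300),interpolation=cv2.INTER_CUBIC)
cv2.imwrite('pics/m4.png',m)
E
```

```text
t 7.7 at [ 0.6176 -0.0263  0.1417] yaw 57.53 -> turn [ 0.2  -0.09  0.03] shift [-0.5 -2.3 24.7] | F [ 0.4 -0.5 -3.4] w 0.0169
```

View pics/m4.png

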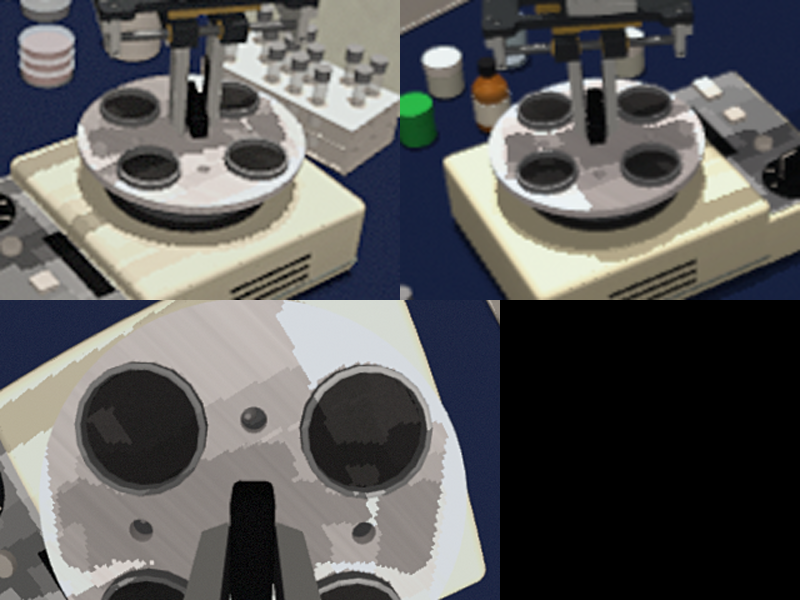

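The platform hangs level over the hub, with stud tips just showing in the holes. I'll lower it slowly and watch the force.

>>> arm_command(targets=[0, 0, 0, 0, -1, 5, 1, 0, 0, 0, 0, -1, 8, 1, 0, 0, 0, 0, -1, 11, 1, 0, 0, 0, 0, -1, 14, 1, 0, 0, 0, 0, -1, 14, 1, 0, 0, 0, 0, -1, 14, 1])

```text
time: 8.45
tool_pos: [0.6156, -0.0259, 0.1253]
ee_rot: [-3.141, 0.0, 1.003]
wrist_force: [-0.1, 0.5, -4.6]
width: 0.0171
finger_force: 30.0
```

```bash
python3 - <<'E'
from h import *
go(.6155,-.0255,.117,57.5); print(robot.get_obs()['wrist_torque'])
snap('wrist','w5')
a=cv2.imread('pics/w5.png')
m=np.zeros((260,780,3),np.uint8)
for i,(u,v) in enumerate([(322,195),(233,284),(411,286)]): m[:,i*260:i*260+260]=cv2.resize(a[v-20:v+20,u-20:u+20],(260,260),interpolation=cv2.INTER_CUBIC)
cv2.imwrite('pics/m5.png',m)
E
```

```text
t 8.45 at [ 0.6156 -0.0259  0.1253] yaw 57.5 -> turn [-0.02  0.   -0.  ] shift [ 0.3 -0.3  8.3] | F [-0.1  0.5 -4.6] w 0.0171
[0.0218 0.0596 0.0333]
```

View pics/m5.png

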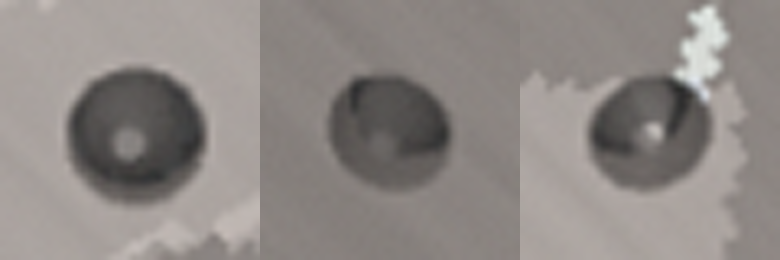

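All three visible stud tips sit inside their holes with no contact force. I'll lower it home.

>>> arm_command(targets=[0, 0, 0, 0, 0, 2, 1, 0, 0, 0, 0, 0, 4, 1, 0, 0, 0, 0, 0, 6, 1, 0, 0, 0, 0, 0, 7, 1, 0, 0, 0, 0, 0, 8, 1, 0, 0, 0, 0, 0, 9, 1, 0, 0, 0, 0, 0, 9, 1, 0, 0, 0, 0, 0, 9, 1])

```text
time: 9.3
tool_pos: [0.6157, -0.026, 0.1166]
ee_rot: [3.141, -0.0, 1.004]
wrist_force: [-0.4, -0.0, -4.5]
width: 0.0167
finger_force: 30.0
```

>>> arm_command(targets=[0, 0, 0, 0, 0, 1, 1, 0, 0, 0, 0, 0, 2, 1, 0, 0, 0, 0, 0, 2, 1, 0, 0, 0, 0, 0, 2, 1])

```text
time: 9.7
tool_pos: [0.6158, -0.0259, 0.1165]
ee_rot: [3.14, -0.001, 1.004]
wrist_force: [-3.6, 0.5, 5.4]
width: 0.0168
finger_force: 30.0
```

The platform is seated and carries the load. Release, rise, then locate the jars by code.

>>> arm_command(targets=[0, 0, 0, 0, 0, 0, 0, 0, 0, 0, 0, 0, 0, 0, 0, 0, 0, 0, 0, 0, 0, 0, 0, 0, 0, 0, 0, 0, 0, 0, 0, 0, 0, 0, 0, 0, 0, 0, 0, 0, -20, 0, 0, 0, 0, 0, 0, -50, -0.3, 0, 0, 0, 0, 0, -90, -0.3, 0, 0, 0, 0, 0, -130, -0.3, 0, 0, 0, 0, 0, -130, -0.3])

```text
time: 10.7
tool_pos: [0.6185, -0.0262, 0.2526]
ee_rot: [3.129, -0.006, 1.004]
wrist_force: [-0.3, 0.7, 0.7]
width: 0.0612
finger_force: 0.0
```

```bash
cat >> h.py <<'E'
def jars(tag,zt=.045,cam='side',box=(.25,.8,-.5,-.15)):
    s=snap(cam,tag); z=s['range_z']; v,u=np.mgrid[:480,:640]
    C=np.stack([(u-s['cx'])/s['fx']*z,(v-s['cy'])/s['fy']*z,z],-1)@s['T'][:3,:3].T+s['T'][:3,3]
    m=(abs(C[...,2]-zt)<.006)&(z>0)&(C[...,0]>box[0])&(C[...,0]<box[1])&(C[...,1]>box[2])&(C[...,1]<box[3])
    n,l,st,_=cv2.connectedComponentsWithStats(m.astype(np.uint8))
    for i in range(1,n):
        if st[i,4]>80:
            P=C[l==i]; print(cam,'blob',st[i,4],'mid',(P.min(0)+P.max(0))/2,'span',np.ptp(P,0),'col',s['color'][l==i].mean(0).round())
E
python3 - <<'E'
from h import *
jars('s6'); jars('sc6',cam='scene')
s=load('s6'); z=s['range_z']
v,u=np.mgrid[:480,:640]
C=np.stack([(u-s['cx'])/s['fx']*z,(v-s['cy'])/s['fy']*z,z],-1)@s['T'][:3,:3].T+s['T'][:3,3]
d=np.hypot(C[...,0]-.616,C[...,1]+.025)<.097
m=d&(abs(C[...,2]-.108)<.006); A=C[m]; co=np.linalg.lstsq(np.c_[A[:,:2]-[.616,-.025],np.ones(len(A))],A[:,2],rcond=None)[0]; print('plane',co,len(A))
go(.418,-.258,.2,60)
E
```

```text
side blob 221 mid [ 0.7926 -0.3147  0.045 ] span [0.0147 0.1114 0.012 ] col [130. 125. 112.]
side blob 297 mid [ 0.6717 -0.3073  0.0441] span [0.0463 0.0427 0.0098] col [ 70. 163.  87.]
side blob 96 mid [ 0.5901 -0.2733  0.0447] span [0.0316 0.0367 0.0114] col [123.  99.  76.]
side blob 371 mid [ 0.6008 -0.3672  0.0436] span [0.0444 0.043  0.0088] col [209. 211. 208.]
side blob 373 mid [ 0.678  -0.4333  0.0441] span [0.0452 0.0429 0.0102] col [ 64. 175. 164.]
side blob 420 mid [ 0.414  -0.2643  0.0442] span [0.0438 0.0432 0.0103] col [211. 213. 210.]
side blob 116 mid [ 0.5208 -0.3679  0.0451] span [0.0261 0.0383 0.0118] col [ 97. 104. 111.]
side blob 103 mid [ 0.5032 -0.3712  0.045 ] span [0.0327 0.0431 0.0117] col [129. 135. 138.]
scene blob 88 mid [ 0.5113 -0.3664  0.0448] span [0.047  0.0513 0.0117] col [ 86.  95. 104.]
scene blob 101 mid [ 0.4179 -0.2597  0.0435] span [0.0424 0.0462 0.0086] col [207. 211. 209.]
scene blob 117 mid [ 0.6814 -0.4308  0.0432] span [0.042  0.0513 0.0083] col [  8. 176. 165.]
scene blob 121 mid [ 0.6026 -0.3611  0.0433] span [0.0441 0.0479 0.0085] col [209. 213. 211.]
scene blob 137 mid [ 0.6744 -0.3016  0.0437] span [0.0432 0.044  0.0086] col [ 38. 162.  65.]
plane [ 0.002  -0.0005  0.109 ] 2902
t 10.8 at [ 0.6163 -0.026   0.2459] yaw 57.5 -> turn [ 0.17 -0.07 -2.5 ] shift [-302.3  -42.7   45.4] | F [ 0.1 -0.1 -0.2] w 0.061
```

>>> arm_command(targets=[0, 0, 0, -50, -7, 0, -0.8, 0, 0, 0, -100, -14, 0, -0.8, 0, 0, 0, -150, -21, 0, -0.8, 0, 0, 0, -200, -28, 30, -0.8, 0, 0, 0, -245, -35, 60, -0.8, 0, 0, 0, -280, -40, 90, -0.8, 0, 0, 0, -306, -43, 120, -0.8, 0, 0, 0, -306, -43, 150, -0.8, 0, 0, 0, -306, -43, 150, -0.8, 0, 0, 0, -306, -43, 150, -0.8])

```text
time: 11.8
tool_pos: [0.4142, -0.26, 0.0932]
ee_rot: [-3.138, -0.001, 1.004]
wrist_force: [0.2, -0.1, 1.0]
width: 0.0845
finger_force: 0.0
```

```bash
python3 - <<'E'
from h import *
go(.416,-.261,.014,57.5)
s=snap('wrist','w7'); w=load('w7')
# cap centre from bright pixels near expected place
T=Tw(w); P=np.linalg.inv(T)
cap=P@[.416,-.261,.045,1]; r=np.arctan2(np.hypot(cap[0],cap[1]),cap[2]); ph=np.arctan2(cap[1],cap[0]); u,v=w['cx']+w['fx']*r*np.cos(ph),w['cy']+w['fy']*r*np.sin(ph); print(u,v)
m=(w['color'].min(2)>150).astype(np.uint8); n,l,st,ce=cv2.connectedComponentsWithStats(m)
for i in range(1,n):
    if st[i,4]>400: print(st[i],ce[i],pt(w,*ce[i],.04))
cv2.imwrite('pics/c7.png',w['color'][:,:,::-1])
E
```

```text
t 11.8 at [ 0.4142 -0.26    0.0932] yaw 57.5 -> turn [-0.2  -0.04  0.  ] shift [ 0.1  2.3 79.2] | F [ 0.2 -0.1  1. ] w 0.0845
325.0787750793468 261.47496670751525
[ 102    0  196   90 9408] [180.9595  30.2962] [ 0.4204 -0.0807  0.04  ]
[ 573  217   40   54 1634] [592.7387 243.5386] [ 0.6027 -0.3677  0.04  ]
[ 291  232   66   64 3250] [323.8077 263.2754] [ 0.4137 -0.2632  0.04  ]
[ 469  271   70   69 1421] [494.4947 295.3146] [ 0.5067 -0.3541  0.04  ]
```

View pics/c7.png

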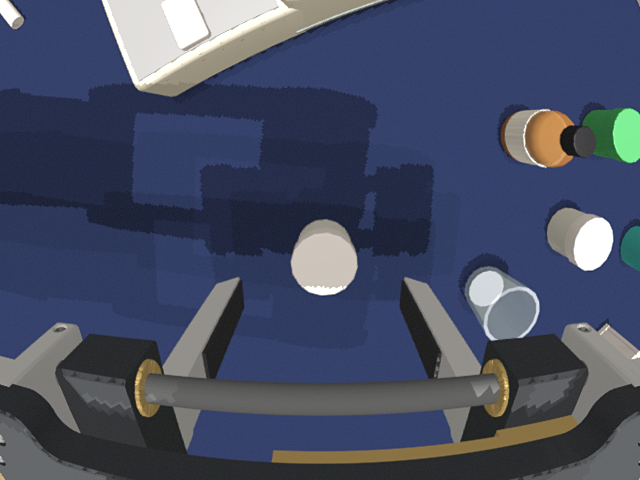

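The jar sits centred between the fingers at (324,262). Descend and grasp.

>>> arm_command(targets=[0, 0, 0, -1, 1, 35, -0.8, 0, 0, 0, -1, 1, 65, -0.8, 0, 0, 0, -1, 1, 79, -0.8, 0, 0, 0, -1, 1, 79, -0.8, 0, 0, 0, -1, 1, 79, 1, 0, 0, 0, -1, 1, 79, 1, 0, 0, 0, -1, 1, 79, 1, 0, 0, 0, -1, 1, 79, 1, 0, 0, 0, -1, 1, 79, 1, 0, 0, 0, -1, 1, 79, 1, 0, 0, 0, -1, 1, 79, 1, 0, 0, 0, -1, 1, 79, 1, 0, 0, 0, -1, 1, 79, 1, 0, 0, 0, -1, 1, 79, 1])

```text
time: 13.25
tool_pos: [0.4154, -0.2624, 0.0159]
ee_rot: [3.141, 0.0, 1.004]
wrist_force: [-1.7, 0.5, 3.8]
width: 0.0434
finger_force: 30.0
```

```bash
python3 - <<'E'
from h import *
go(.5514,-.0387,.200,12)
go(.6297,-.0896,.200,102)
E
```

```text
t 13.25 at [ 0.4154 -0.2624  0.0159] yaw 57.5 -> turn [ 0.02 -0.   45.5 ] shift [ 261.7   -5.4 -184.2] | F [-1.7  0.5  3.8] w 0.0434
t 13.25 at [ 0.4154 -0.2624  0.0159] yaw 57.5 -> turn [  0.02   0.01 -44.5 ] shift [ 260.9   88.  -184.1] | F [-1.7  0.5  3.8] w 0.0434
```

>>> arm_command(targets=[0, 0, 0, 0, 0, -40, 1, 0, 0, 0, 0, 0, -90, 1, 0, 0, 0, 0, 0, -140, 1, 0, 0, 8, 30, 0, -184, 1, 0, 0, 16, 75, -1, -184, 1, 0, 0, 24, 120, -2, -184, 1, 0, 0, 32, 165, -3, -184, 1, 0, 0, 40, 205, -4, -184, 1, 0, 0, 45.5, 240, -5, -184, 1, 0, 0, 45.5, 262, -5, -184, 1, 0, 0, 45.5, 262, -5, -184, 1, 0, 0, 45.5, 262, -5, -184, 1, 0, 0, 45.5, 262, -5, -184, 1])

```text
time: 14.55
tool_pos: [0.5513, -0.0396, 0.1991]
ee_rot: [3.141, 0.001, 0.208]
wrist_force: [0.4, -0.6, -0.6]
width: 0.0436
finger_force: 30.0
```

```bash
python3 - <<'E'
from h import *
go(.5514,-.0387,.124,12)
w=snap('wrist','w8'); w=load('w8')
a=cv2.imread('pics/w8.png'); cv2.imwrite('pics/c8.png',a[60:460,60:620])
E
```

```text
t 14.55 at [ 0.5513 -0.0396  0.1991] yaw 11.93 -> turn [ 0.01  0.05 -0.07] shift [ 0.3 -0.9 75.1] | F [ 0.4 -0.6 -0.6] w 0.0436
```

View pics/c8.png

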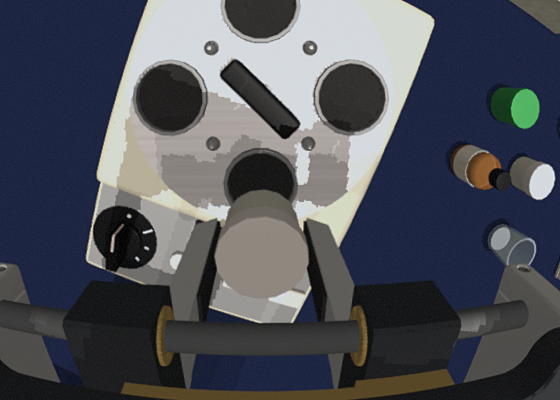

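The platform is seated, with stud tips in the holes at crop (211,47), (309,47), (213,143) and (308,143). The cups are at (171,98) and (351,97), and the jar hangs over the near cup.

```bash
python3 - <<'E'
from h import *
w=load('w8')
S=np.array([pt(w,60+u,60+v,.118) for u,v in[(211,47),(309,47),(213,143),(308,143)]]);m=S.mean(0);d=S-m
print(m,np.degrees(np.arctan2(d[:,1],d[:,0]))%90,np.hypot(d[:,0],d[:,1]))
A=pt(w,231,158,.108);B=pt(w,411,157,.108);print((A+B)/2,np.degrees(np.arctan2(*(A-B)[1::-1]))%90,np.linalg.norm(A-B))
a=np.radians(12)
for k in range(4): print(k,((A+B)/2+m)[:2]/2+.066*np.array([np.cos(a+k*np.pi/2),np.sin(a+k*np.pi/2)]))
E
```

```text
[ 0.6165 -0.0257  0.118 ] [56.8268 57.2984 57.1695 56.9676] [0.0481 0.0479 0.048  0.0482]
[ 0.6154 -0.0265  0.108 ] 12.251272158734935 0.13246746191731834
0 [ 0.6805 -0.0124]
1 [0.6022 0.0384]
2 [ 0.5514 -0.0399]
3 [ 0.6297 -0.0907]
```

>>> arm_command(targets=[0, 0, 0, 0, 0, 30, 1, 0, 0, 0, 0, 0, 50, 1, 0, 0, 0, 0, 0, 62, 1, 0, 0, 0, 0, 0, 68, 1, 0, 0, 0, 0, 0, 72, 1, 0, 0, 0, 0, 0, 75, 1, 0, 0, 0, 0, 0, 76, 1, 0, 0, 0, 0, 0, 76, 1, 0, 0, 0, 0, 0, 76, 1])

```text
time: 15.5
tool_pos: [0.5522, -0.0386, 0.1241]
ee_rot: [3.141, -0.001, 0.21]
wrist_force: [0.1, -0.5, -0.9]
width: 0.0433
finger_force: 30.0
```

>>> arm_command(targets=[0, 0, 0, 0, 0, 1, 1, 0, 0, 0, 0, 0, 2, 1, 0, 0, 0, 0, 0, 2, 1])

```text
time: 15.8
tool_pos: [0.5523, -0.0386, 0.1238]
ee_rot: [3.141, -0.002, 0.21]
wrist_force: [-1.6, 1.0, 5.9]
width: 0.0436
finger_force: 30.0
```

>>> arm_command(targets=[0, 0, 0, 0, 0, 0, -0.3, 0, 0, 0, 0, 0, 0, -0.3, 0, 0, 0, 0, 0, 0, -0.3, 0, 0, 0, 0, 0, 0, -0.3, 0, 0, 0, 0, 0, -20, -0.3, 0, 0, 0, 0, 0, -60, -0.3, 0, 0, 0, 0, 0, -100, -0.3, 0, 0, 0, 0, 0, -120, -0.3, 0, 0, 0, 0, 0, -120, -0.3, 0, 0, 0, 0, 0, -120, -0.3])

```text
time: 16.8
tool_pos: [0.5517, -0.0386, 0.2407]
ee_rot: [-3.141, 0.001, 0.209]
wrist_force: [0.3, 0.4, -0.3]
width: 0.0615
finger_force: 0.0
```

```bash
python3 - <<'E'
from h import *
jars('s9'); jars('sc9',cam='scene')
jars('s9b',zt=.153,box=(.5,.7,-.12,.08)); 
go(.601,-.364,.2,160); go(.601,-.364,.2,-20);go(.601,-.364,.2,12);
E
```

```text
side blob 206 mid [ 0.7921 -0.3183  0.045 ] span [0.0156 0.1046 0.0119] col [133. 128. 114.]
side blob 299 mid [ 0.6729 -0.307   0.0439] span [0.0456 0.0427 0.0097] col [ 71. 165.  88.]
side blob 104 mid [ 0.5899 -0.2737  0.0451] span [0.0343 0.0373 0.0119] col [126. 102.  78.]
side blob 373 mid [ 0.6016 -0.3667  0.0442] span [0.0454 0.0429 0.0099] col [212. 214. 211.]
side blob 375 mid [ 0.6787 -0.4331  0.0439] span [0.0467 0.0428 0.0095] col [ 65. 178. 167.]
side blob 127 mid [ 0.519  -0.368   0.0451] span [0.0297 0.0382 0.0118] col [ 99. 107. 114.]
side blob 100 mid [ 0.5023 -0.3709  0.0449] span [0.031  0.0427 0.0118] col [132. 138. 141.]
scene blob 101 mid [ 0.5122 -0.3682  0.045 ] span [0.0467 0.0516 0.0119] col [ 87.  96. 104.]
scene blob 117 mid [ 0.6803 -0.4276  0.0436] span [0.0429 0.0458 0.008 ] col [  8. 175. 164.]
scene blob 119 mid [ 0.6028 -0.3637  0.0433] span [0.0442 0.0483 0.0082] col [211. 215. 214.]
scene blob 138 mid [ 0.674  -0.303   0.0434] span [0.0431 0.0494 0.0083] col [ 38. 161.  65.]
side blob 96 mid [ 0.6154 -0.0282  0.149 ] span [0.038  0.0573 0.0039] col [35. 36. 36.]
side blob 241 mid [ 0.5519 -0.0414  0.1514] span [0.0452 0.0429 0.0088] col [144. 136. 127.]
t 16.95 at [ 0.5509 -0.0385  0.2388] yaw 12.0 -> turn [  -0.35   -0.03 -148.  ] shift [-18.5 328.9  38.3] | F [-0.2 -0.1 -0.2] w 0.0612
t 16.95 at [ 0.5509 -0.0385  0.2388] yaw 12.0 -> turn [-0.03  0.26 32.  ] shift [-18.5 328.9  38.3] | F [-0.2 -0.1 -0.2] w 0.0612
t 16.95 at [ 0.5509 -0.0385  0.2388] yaw 12.0 -> turn [-0.1   0.24 -0.  ] shift [-18.5 328.9  38.3] | F [-0.2 -0.1 -0.2] w 0.0612
```

>>> arm_command(targets=[0, 0, -8, 0, 40, 0, -0.3, 0, 0, -16, -3, 85, 0, -0.3, 0, 0, -24, -6, 130, 10, -0.3, 0, 0, -32, -9, 175, 20, -0.3, 0, 0, -40, -12, 220, 30, -0.3, 0, 0, -48, -15, 265, 60, -0.3, 0, 0, -56, -18, 305, 90, -0.3, 0, 0, -58, -18, 329, 120, -0.3, 0, 0, -58, -18, 329, 140, -0.3, 0, 0, -58, -18, 329, 140, -0.3, 0, 0, -58, -18, 329, 140, -0.3])

```text
time: 18.05
tool_pos: [0.6021, -0.3635, 0.1001]
ee_rot: [-3.139, -0.001, 1.222]
wrist_force: [-0.2, 0.8, 0.5]
width: 0.0608
finger_force: 0.0
```

```bash
python3 - <<'E'
from h import *
snap('wrist','w10'); w=load('w10')
m=(w['color'].min(2)>170).astype(np.uint8); n,l,st,ce=cv2.connectedComponentsWithStats(m)
for i in range(1,n):
    if st[i,4]>1500: print(st[i],ce[i],pt(w,*ce[i],.042))
go(.6015,-.364,.016,70)
E
```

```text
[ 553    0   87  186 8604] [597.6954  99.1433] [ 0.8424 -0.3186  0.042 ]
[ 294  413  126   39 2671] [372.1718 436.3044] [ 0.5856 -0.5407  0.042 ]
t 18.1 at [ 0.603  -0.3637  0.1022] yaw 70.03 -> turn [ 0.04 -0.    0.03] shift [-0.8 -1.3 86.2] | F [ 0.4  0.8 -0.2] w 0.0611
```

```bash
python3 - <<'E'
from h import *
w=load('w10')
m=(w['color'].min(2)>115).astype(np.uint8); m[:200]=0;m[330:]=0;m[:,:250]=0;m[:,400:]=0; n,l,st,ce=cv2.connectedComponentsWithStats(m)
for i in range(1,n):
    if st[i,4]>300: print(st[i],ce[i],pt(w,*ce[i],.042))
Q=[]
for v in range(200,330,2):
    for u in range(250,400,2):
        p=pt(w,u,v)
        if .036<p[2]<.052: Q.append(p)
Q=np.array(Q); print(len(Q),(Q.min(0)+Q.max(0))/2,np.ptp(Q,0),np.median(Q,0))
E
```

```text
[ 289  225   65   67 3326] [321.2252 258.328 ] [ 0.601  -0.3643  0.042 ]
798 [ 0.6005 -0.365   0.0415] [0.0432 0.0436 0.0107] [ 0.6012 -0.3634  0.0448]
```

Confirmed at (0.601,-0.364). Grasp.

>>> arm_command(targets=[0, 0, 0, -1, -1, 35, -0.3, 0, 0, 0, -1, -1, 65, -0.3, 0, 0, 0, -1, -1, 80, -0.3, 0, 0, 0, -1, -1, 85, -0.3, 0, 0, 0, -1, -1, 85, -0.3, 0, 0, 0, -1, -1, 85, 1, 0, 0, 0, -1, -1, 85, 1, 0, 0, 0, -1, -1, 85, 1, 0, 0, 0, -1, -1, 85, 1, 0, 0, 0, -1, -1, 85, 1, 0, 0, 0, -1, -1, 85, 1])

```text
time: 19.2
tool_pos: [0.6022, -0.3654, 0.0185]
ee_rot: [3.139, 0.001, 1.222]
wrist_force: [-0.6, 1.0, 5.5]
width: 0.0436
finger_force: 30.0
```

```bash
python3 - <<'E'
from h import *
go(.6297,-.0907,.205,102)
E
```

```text
t 19.2 at [ 0.6022 -0.3654  0.0185] yaw 70.0 -> turn [  0.14   0.09 -32.  ] shift [ 267.4  -67.5 -186.9] | F [-0.6  1.   5.5] w 0.0436
```

>>> arm_command(targets=[0, 0, 0, 0, 0, -40, 1, 0, 0, 0, 0, 0, -90, 1, 0, 0, 0, 0, 0, -140, 1, 0, 0, -8, 25, -6, -180, 1, 0, 0, -16, 70, -17, -187, 1, 0, 0, -24, 115, -28, -187, 1, 0, 0, -32, 160, -40, -187, 1, 0, 0, -32, 205, -52, -187, 1, 0, 0, -32, 245, -62, -187, 1, 0, 0, -32, 267, -67.5, -187, 1, 0, 0, -32, 267, -67.5, -187, 1, 0, 0, -32, 267, -67.5, -187, 1, 0, 0, -32, 267, -67.5, -187, 1])

```text
time: 20.5
tool_pos: [0.6291, -0.092, 0.2031]
ee_rot: [-3.141, 0.0, 1.779]
wrist_force: [1.1, 0.4, -0.9]
width: 0.0438
finger_force: 30.0
```

```bash
python3 - <<'E'
from h import *
go(.6297,-.0907,.126,102)
E
```

```text
t 20.5 at [ 0.6291 -0.092   0.2031] yaw 101.92 -> turn [-0.04  0.02 -0.08] shift [ 1.2  0.9 77.1] | F [ 1.1  0.4 -0.9] w 0.0438
```

>>> arm_command(targets=[0, 0, 0, 1, 0.5, 30, 1, 0, 0, 0, 1, 0.5, 50, 1, 0, 0, 0, 1, 0.5, 62, 1, 0, 0, 0, 1, 0.5, 68, 1, 0, 0, 0, 1, 0.5, 72, 1, 0, 0, 0, 1, 0.5, 75, 1, 0, 0, 0, 1, 0.5, 77, 1, 0, 0, 0, 1, 0.5, 78, 1, 0, 0, 0, 1, 0.5, 78, 1])

```text
time: 21.4
tool_pos: [0.63, -0.0898, 0.1266]
ee_rot: [3.14, 0.001, 1.78]
wrist_force: [-0.1, 0.0, 0.5]
width: 0.0439
finger_force: 30.0
```

>>> arm_command(targets=[0, 0, 0, 0, 0, 1, 1, 0, 0, 0, 0, 0, 2, 1, 0, 0, 0, 0, 0, 2, 1, 0, 0, 0, 0, 0, 2, 1])

```text
time: 21.8
tool_pos: [0.63, -0.0898, 0.1265]
ee_rot: [3.139, 0.002, 1.78]
wrist_force: [-3.4, 0.7, 7.3]
width: 0.0437
finger_force: 30.0
```

>>> arm_command(targets=[0, 0, 0, 0, 0, 0, -0.3, 0, 0, 0, 0, 0, 0, -0.3, 0, 0, 0, 0, 0, 0, -0.3, 0, 0, 0, 0, 0, 0, -0.3, 0, 0, 0, 0, 0, -20, -0.3, 0, 0, 0, 0, 0, -60, -0.3, 0, 0, 0, 0, 0, -100, -0.3, 0, 0, 8, 8, -45, -124, 0, 0, 0, 16, 16, -90, -124, 0, 0, 0, 20, 24, -135, -124, 0.2, 0, 0, 20, 32, -175, -124, 0.2, 0, 0, 20, 32, -198, -124, 0.2, 0, 0, 20, 32, -198, -124, 0.2, 0, 0, 20, 32, -198, -124, 0.2])

```text
time: 23.2
tool_pos: [0.4295, -0.0996, 0.2477]
ee_rot: [3.14, -0.0, 1.431]
wrist_force: [0.2, 0.5, 0.3]
width: 0.0376
finger_force: 0.0
```

```bash
python3 - <<'E'
from h import *
snap('wrist','w12'); a=cv2.imread('pics/w12.png')
go(.463,.076,.2,82)
cv2.imwrite('pics/c12.png',cv2.resize(a[0:300,150:550],None,fx=2,fy=2,interpolation=cv2.INTER_CUBIC))
jars('s12b',zt=.153,box=(.5,.7,-.12,.08)); jars('s12'); jars('sc12',cam='scene')
E
```

```text
t 23.25 at [ 0.4299 -0.0996  0.2474] yaw 82.0 -> turn [ 0.04 -0.01 -0.  ] shift [178.4   8.3  47.5] | F [ 0.5  1.2 -0.2] w 0.0375
side blob 93 mid [ 0.6152 -0.0266  0.1493] span [0.0407 0.0545 0.0045] col [34. 34. 34.]
side blob 237 mid [ 0.6288 -0.0922  0.1517] span [0.0439 0.0426 0.009 ] col [202. 204. 200.]
side blob 239 mid [ 0.5525 -0.0414  0.1517] span [0.0442 0.0433 0.0092] col [204. 205. 201.]
side blob 214 mid [ 0.7924 -0.3125  0.045 ] span [0.0153 0.1159 0.0119] col [127. 122. 109.]
side blob 298 mid [ 0.6718 -0.3067  0.0438] span [0.0449 0.0429 0.0094] col [ 68. 160.  84.]
side blob 102 mid [ 0.5893 -0.2741  0.0451] span [0.0332 0.0359 0.0115] col [120.  96.  72.]
side blob 372 mid [ 0.6789 -0.4331  0.0439] span [0.0466 0.0428 0.0097] col [ 62. 172. 162.]
side blob 124 mid [ 0.5178 -0.3676  0.0451] span [0.0305 0.0374 0.0116] col [ 95. 102. 110.]
side blob 99 mid [ 0.5023 -0.3715  0.045 ] span [0.0311 0.042  0.0118] col [127. 133. 136.]
scene blob 104 mid [ 0.512  -0.3654  0.045 ] span [0.0457 0.0516 0.0118] col [ 88.  97. 105.]
scene blob 118 mid [ 0.6813 -0.4277  0.0436] span [0.0462 0.0497 0.0091] col [  8. 174. 163.]
scene blob 137 mid [ 0.6741 -0.3007  0.0433] span [0.0436 0.0473 0.0086] col [ 38. 162.  65.]
```

View pics/c12.png

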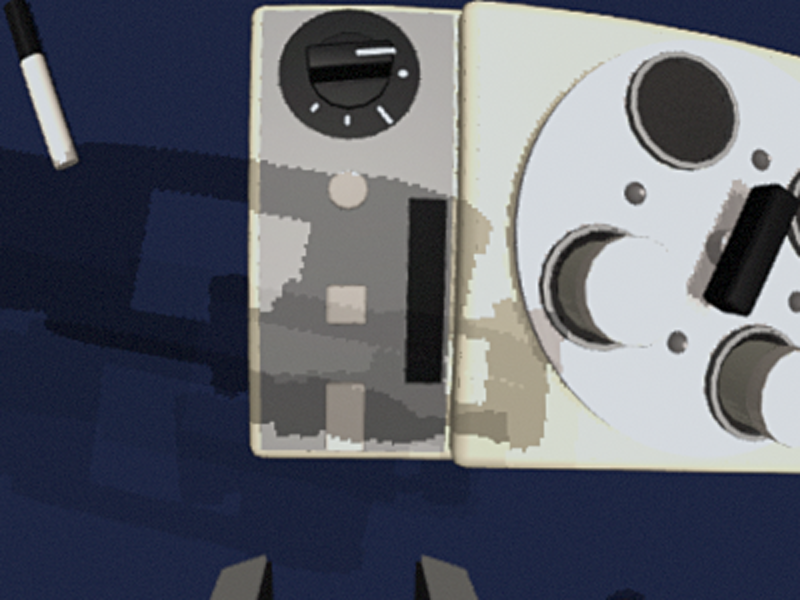

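Both jars stand in their cups. The keys are at crop (348,190), (346,304) and (345,416). The dial centre is at (349,74), and the pointer line runs (357,52)–(397,50).

```bash
python3 - <<'E'
from h import *
w=load('w12'); k=lambda u,v,z:pt(w,150+u/2-.25,u*0+v/2-.25,z)
for n,u,v,z in[('dial',349,74,.068),('pow',348,190,.075),('spd',346,304,.075),('sta',345,416,.075),('p0',357,52,.102),('p1',397,50,.102),('barL',310,58,.102),('dot',403,73,.069),('long',386,115,.069)]: print(n,k(u,v,z))
print(pt(w,150+85,12), pt(w,323,95),pt(w,322,152))
a=k(357,52,.102);b=k(397,50,.102);print('pointer ang',np.degrees(np.arctan2(*(b-a)[1::-1])))
d=k(348,190,.075)-k(345,416,.075);print('mixer yaw',np.degrees(np.arctan2(-d[0],d[1])))
E
```

```text
dial [0.4565 0.075  0.068 ]
pow [0.4478 0.017  0.075 ]
spd [ 0.4394 -0.0364  0.075 ]
sta [ 0.4314 -0.0898  0.075 ]
p0 [0.4598 0.076  0.102 ]
p1 [0.4771 0.0748 0.102 ]
barL [0.4394 0.0761 0.102 ]
dot [0.4819 0.0721 0.069 ]
long [0.4709 0.0519 0.069 ]
[ 0.3624  0.1425 -0.0005] [0.4471 0.0169 0.0748] [ 0.4386 -0.0366  0.075 ]
pointer ang -3.8098198896993676
mixer yaw -8.73352059764695
```

>>> arm_command(targets=[0, 0, -8.5, 17, 0, 0, 0.2, 0, 0, -17, 34, 0, 0, 0.2, 0, 0, -25.5, 51, 1, 0, 0.2, 0, 0, -34, 68, 1, 0, 0.2, 0, 0, -42.5, 85, 1, 10, 0.2, 0, 0, -51, 102, 1, 20, 0.2, 0, 0, -59.5, 119, 2, 35, 0.2, 0, 0, -68, 136, 2, 50, 0.2, 0, 0, -76.5, 153, 2, 70, 0.2, 0, 0, -85, 170, 2, 88, 0.2, 0, 0, -94, 177, 2, 88, 0.2, 0, 0, -94, 177, 2, 88, 0.2, 0, 0, -94, 177, 2, 88, 0.2, 0, 0, -94, 177, 2, 88, 0.2])

```text
time: 24.8
tool_pos: [0.4564, 0.0752, 0.1599]
ee_rot: [-3.142, 0.001, 3.069]
wrist_force: [-0.6, 0.5, -0.3]
width: 0.0372
finger_force: 0.0
```

```bash
python3 - <<'E'
from h import *
snap('wrist','w13'); a=cv2.imread('pics/w13.png')
go(.457,.075,.079,176)
cv2.imwrite('pics/c13.png',cv2.resize(a[130:380,180:460],None,fx=2.2,fy=2.2,interpolation=cv2.INTER_CUBIC))
E
```

```text
t 24.85 at [0.4563 0.0751 0.16  ] yaw 175.88 -> turn [-0.    0.06 -0.12] shift [-0.6 -0.  81. ] | F [ 0.  -1.  -0.3] w 0.038
```

View pics/c13.png

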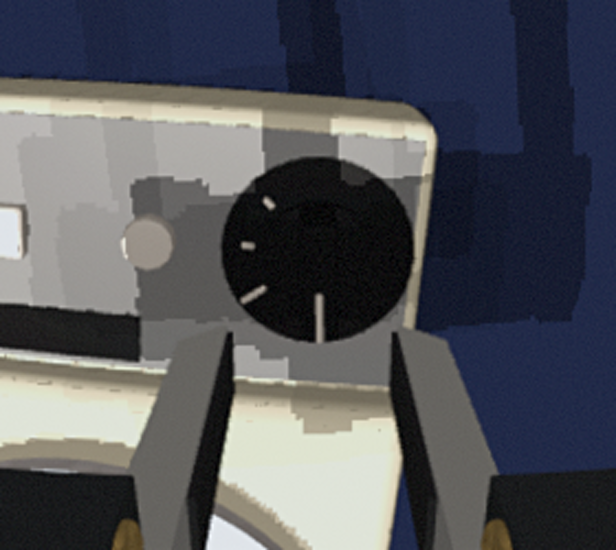

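```bash
python3 - <<'E'
from h import *
w=load('w13'); k=lambda u,v,z:pt(w,180+u/2.2-.25,130+v/2.2-.25,z)
print(k(319,295,.102),k(320,342,.102)); print('dial',k(318,250,.068))
E
```

```text
[0.4598 0.0763 0.102 ] [0.4756 0.0755 0.102 ]
dial [0.4558 0.0765 0.068 ]
```

>>> arm_command(targets=[0, 0, 0, -1, 1, 35, 0.2, 0, 0, 0, -1, 1, 60, 0.2, 0, 0, 0, -1, 1, 75, 0.2, 0, 0, 0, -1, 1, 81, 0.2, 0, 0, 0, -1, 1, 81, 0.2, 0, 0, 0, -1, 1, 81, 1, 0, 0, 0, -1, 1, 81, 1, 0, 0, 0, -1, 1, 81, 1, 0, 0, 0, -1, 1, 81, 1, 0, 0, 0, -1, 1, 81, 1, 0, 0, 0, -1, 1, 81, 1])

```text
time: 25.95
tool_pos: [0.4577, 0.0771, 0.0794]
ee_rot: [3.14, 0.002, 3.072]
wrist_force: [0.8, 3.1, 4.3]
width: 0.0114
finger_force: 30.0
```

Pull it out 11 mm.

>>> arm_command(targets=[0, 0, 0, 0, 0, -3, 1, 0, 0, 0, 0, 0, -6, 1, 0, 0, 0, 0, 0, -9, 1, 0, 0, 0, 0, 0, -11, 1, 0, 0, 0, 0, 0, -11, 1, 0, 0, 0, 0, 0, -11, 1])

```text
time: 26.55
tool_pos: [0.4576, 0.077, 0.0894]
ee_rot: [3.14, 0.002, 3.072]
wrist_force: [3.1, 4.0, -2.1]
width: 0.0118
finger_force: 30.0
```

>>> arm_command(targets=[0, 0, 5, 0, 0, 0, 1, 0, 0, 10, 0, 0, 0, 1, 0, 0, 15, 0, 0, 0, 1, 0, 0, 20, 0, 0, 0, 1, 0, 0, 25, 0, 0, 0, 1, 0, 0, 30, 0, 0, 0, 1, 0, 0, 35, 0, 0, 0, 1, 0, 0, 40, 0, 0, 0, 1, 0, 0, 45, 0, 0, 0, 1, 0, 0, 50, 0, 0, 0, 1, 0, 0, 54, 0, 0, 0, 1, 0, 0, 56, 0, 0, 0, 1, 0, 0, 56, 0, 0, 0, 1, 0, 0, 56, 0, 0, 0, 1])

```text
time: 27.95
tool_pos: [0.4575, 0.0769, 0.0893]
ee_rot: [3.14, -0.0, 2.095]
wrist_force: [3.8, 3.3, -1.4]
width: 0.0118
finger_force: 30.0
```

```bash
python3 - <<'E'
from h import *
go(.4575,.077,.079,120); print(robot.get_obs()['finger_force'],robot.get_obs()['wrist_torque'])
E
```

```text
t 27.95 at [0.4575 0.0769 0.0893] yaw 120.05 -> turn [ 0.1  -0.01  0.05] shift [ 0.1  0.1 10.3] | F [ 3.8  3.3 -1.4] w 0.0118
29.997343719005585 [ 0.735  -0.7297 -0.0267]
```

>>> arm_command(targets=[0, 0, 0, 0, 0, 3, 1, 0, 0, 0, 0, 0, 6, 1, 0, 0, 0, 0, 0, 9, 1, 0, 0, 0, 0, 0, 11, 1, 0, 0, 0, 0, 0, 12, 1, 0, 0, 0, 0, 0, 12, 1, 0, 0, 0, 0, 0, 12, 1])

```text
time: 28.65
tool_pos: [0.4575, 0.0768, 0.0793]
ee_rot: [3.139, 0.0, 2.095]
wrist_force: [-0.7, 4.1, 8.9]
width: 0.0121
finger_force: 30.0
```

>>> arm_command(targets=[0, 0, 0, 0, 0, -1, 0.2, 0, 0, 0, 0, 0, -1, 0.2, 0, 0, 0, 0, 0, -1, 0.2, 0, 0, 0, 0, 0, -1, 0.2, 0, 0, 0, 0, 0, -1, 0.2, 0, 0, 0, 0, 0, -10, 0.2, 0, 0, 0, 0, 0, -40, 0.2, 0, 0, 0, 0, 0, -80, 0.2, 0, 0, 0, 0, 0, -80, 0.2, 0, 0, 0, 0, 0, -80, 0.2])

```text
time: 29.65
tool_pos: [0.4578, 0.0764, 0.1592]
ee_rot: [3.139, 0.002, 2.094]
wrist_force: [0.2, -0.1, -0.6]
width: 0.0376
finger_force: 0.0
```

```bash
python3 - <<'E'
from h import *
snap('wrist','w14'); w=load('w14')
g=w['color'].min(2); Q=[]
for v in range(150,330):
    for u in range(230,420):
        if g[v,u]>90:
            p=pt(w,u,v,.068)
            if np.hypot(p[0]-.457,p[1]-.076)<.030: Q.append((u,v))
m=np.zeros((480,640),np.uint8)
for u,v in Q:m[v,u]=1
n,l,st,ce=cv2.connectedComponentsWithStats(m)
for i in range(1,n):
    if st[i,4]<4: continue
    vv,uu=np.where(l==i); vx,vy,_,_=cv2.fitLine(np.c_[uu,vv].astype(np.float32),2,0,.01,.01).ravel()
    P=[pt(w,ce[i][0]+e*8*vx,ce[i][1]+e*8*vy,.102) for e in(-1,1)]; d=P[1]-P[0]
    print(st[i],ce[i].round(1),'z.068',pt(w,*ce[i],.068)[:2],'z.102',pt(w,*ce[i],.102)[:2],'depthz',pt(w,*ce[i])[2].round(3),'ang',np.degrees(np.arctan2(d[1],d[0])))
go(.4478,.0165,.1,82)
E
```

```text
[287 246   6   4  17] [289.6 247.8] z.068 [0.4379 0.0605] z.102 [0.435  0.0715] depthz 0.07 ang 35.44450279526604
[320 261   3  19  56] [321.  270.2] z.068 [0.4679 0.0566] z.102 [0.4612 0.0682] depthz 0.102 ang 119.69256911765294
[345 260   5   5  20] [347.  262.1] z.068 [0.482  0.0724] z.102 [0.4735 0.082 ] depthz 0.069 ang 2.1585655464064315
[299 264   5   5  16] [300.8 265.8] z.068 [0.4525 0.0519] z.102 [0.4477 0.064 ] depthz 0.07 ang 76.40527924964432
t 29.7 at [0.4568 0.0763 0.1576] yaw 120.0 -> turn [ 0.02  0.01 38.  ] shift [-47.3 -37.7  57.6] | F [ 0.1 -0.1  0. ] w 0.0375
```

The pointer reads −60.3° in world, which is 0.90 rad from the off dot, and the knob is in. Now the power key.

>>> arm_command(targets=[0, 0, 8, -15, -12, 0, 1, 0, 0, 16, -30, -24, 0, 1, 0, 0, 24, -47, -38, 0, 1, 0, 0, 32, -47, -38, 20, 1, 0, 0, 38, -47, -38, 45, 1, 0, 0, 38, -47, -38, 60, 1, 0, 0, 38, -47, -38, 60, 1, 0, 0, 38, -47, -38, 60, 1])

```text
time: 30.5
tool_pos: [0.4467, 0.0167, 0.0965]
ee_rot: [-3.139, 0.0, 1.431]
wrist_force: [0.2, 1.4, 0.5]
width: 0.0002
finger_force: 0.0
```

```bash
python3 - <<'E'
from h import *
go(.4478,.0165,.0705,82)
E
```

```text
t 30.5 at [0.4467 0.0167 0.0965] yaw 82.01 -> turn [-0.14  0.01  0.01] shift [-0.1  1.2 26. ] | F [0.2 1.4 0.5] w 0.0002
```

>>> arm_command(targets=[0, 0, 0, 0, 1, 12, 1, 0, 0, 0, 0, 1, 19, 1, 0, 0, 0, 0, 1, 22, 1, 0, 0, 0, 0, 1, 24, 1, 0, 0, 0, 0, 1, 26, 1, 0, 0, 0, 0, 1, 27, 1, 0, 0, 0, 0, 1, 27, 1, 0, 0, 0, 0, 1, 27, 1])

```text
time: 31.3
tool_pos: [0.448, 0.0166, 0.0712]
ee_rot: [-3.141, 0.0, 1.431]
wrist_force: [-4.2, 0.8, 4.9]
width: 0.0002
finger_force: 2.8
```

>>> arm_command(targets=[0, 0, 0, 0, 0, 1, 1, 0, 0, 0, 0, 0, 2, 1, 0, 0, 0, 0, 0, 2, 1])

```text
time: 31.6
tool_pos: [0.4481, 0.0166, 0.071]
ee_rot: [-3.141, 0.0, 1.431]
wrist_force: [-7.7, 0.7, 13.5]
width: 0.0005
finger_force: 7.1
```

>>> arm_command(targets=[0, 0, 0, 0, 0, -4, 1, 0, 0, 0, 0, 0, -15, 1, 0, 0, 0, 0, 0, -30, 1, 0, 0, 0, 0, 0, -30, 1, 0, 0, 0, -27, 0, -30, 1, 0, 0, 0, -54, -1, -30, 1, 0, 0, 0, -54, -1, -30, 1, 0, 0, 0, -54, -1, -30, 1])

```text
time: 32.4
tool_pos: [0.44, -0.0368, 0.0981]
ee_rot: [-3.142, -0.001, 1.43]
wrist_force: [0.4, -0.5, -0.5]
width: 0.0005
finger_force: 0.0
```

```bash
python3 - <<'E'
from h import *
go(.4394,-.0364,.0705,82)
E
```

```text
t 32.4 at [ 0.44   -0.0368  0.0981] yaw 81.92 -> turn [-0.   -0.04 -0.08] shift [ 0.3 -0.6 27.6] | F [ 0.4 -0.5 -0.5] w 0.0005
```

>>> arm_command(targets=[0, 0, 0, 0, 0, 12, 1, 0, 0, 0, 0, 0, 20, 1, 0, 0, 0, 0, 0, 23, 1, 0, 0, 0, 0, 0, 25, 1, 0, 0, 0, 0, 0, 27, 1, 0, 0, 0, 0, 0, 29, 1, 0, 0, 0, 0, 0, 30, 1, 0, 0, 0, 0, 0, 30, 1])

```text
time: 33.2
tool_pos: [0.4395, -0.0361, 0.071]
ee_rot: [-3.141, -0.001, 1.432]
wrist_force: [-8.3, 3.1, 14.6]
width: 0.0006
finger_force: 7.5
```

Bottomed. On to the start key at (0.4314,-0.0898).

>>> arm_command(targets=[0, 0, 0, 0, 0, -4, 1, 0, 0, 0, 0, 0, -15, 1, 0, 0, 0, 0, 0, -30, 1, 0, 0, 0, 0, 0, -30, 1, 0, 0, 0, -27, 0, -30, 1, 0, 0, 0, -54, -1, -30, 1, 0, 0, 0, -54, -1, -30, 1, 0, 0, 0, -54, -1, -30, 1, 0, 0, 0, -54, -1, -18, 1, 0, 0, 0, -54, -1, -10, 1, 0, 0, 0, -54, -1, -7, 1, 0, 0, 0, -54, -1, -5, 1, 0, 0, 0, -54, -1, -3, 1, 0, 0, 0, -54, -1, -1, 1, 0, 0, 0, -54, -1, 0, 1, 0, 0, 0, -54, -1, 0, 1])

```text
time: 34.8
tool_pos: [0.4311, -0.0894, 0.0711]
ee_rot: [-3.141, -0.001, 1.432]
wrist_force: [-7.4, 3.9, 15.0]
width: 0.0007
finger_force: 7.5
```

Retreat upward, then a final check by code.

>>> arm_command(targets=[0, 0, 0, 0, 0, -4, 1, 0, 0, 0, 0, 0, -15, 1, 0, 0, 0, 0, 0, -40, 1, 0, 0, 0, 0, 0, -90, 1, 0, 0, 0, 0, 0, -140, 1, 0, 0, 0, 0, 0, -140, 1, 0, 0, 0, 0, 0, -140, 1])

```text
time: 35.5
tool_pos: [0.4326, -0.0907, 0.2103]
ee_rot: [3.137, 0.001, 1.431]
wrist_force: [0.4, 0.1, -0.4]
width: 0.0005
finger_force: 0.0
```

```bash
python3 - <<'E'
from h import *
jars('s20b',zt=.153,box=(.5,.7,-.12,.08)); jars('s20'); 
s=load('s20'); z=s['range_z']; v,u=np.mgrid[:480,:640]
C=np.stack([(u-s['cx'])/s['fx']*z,(v-s['cy'])/s['fy']*z,z],-1)@s['T'][:3,:3].T+s['T'][:3,3]
m=(np.hypot(C[...,0]-.616,C[...,1]+.025)<.097)&(abs(C[...,2]-.108)<.006); A=C[m]
print('plane',np.linalg.lstsq(np.c_[A[:,:2]-[.616,-.025],np.ones(len(A))],A[:,2],rcond=None)[0],robot.get_obs()['tool_pos'])
for n,p in(('pow',(.4478,.017)),('spd',(.4394,-.0364)),('sta',(.4314,-.0898))):
    q=np.hypot(C[...,0]-p[0],C[...,1]-p[1])<.006; print(n,np.median(C[q],0))
E
```

```text
side blob 89 mid [ 0.6175 -0.0278  0.1489] span [0.0359 0.0489 0.0038] col [31. 31. 32.]
side blob 237 mid [ 0.6297 -0.0922  0.1518] span [0.043  0.0435 0.0095] col [203. 204. 200.]
side blob 242 mid [ 0.5525 -0.0411  0.1517] span [0.0457 0.0439 0.0093] col [204. 206. 201.]
side blob 213 mid [ 0.7925 -0.3162  0.045 ] span [0.0147 0.1098 0.012 ] col [128. 123. 110.]
side blob 300 mid [ 0.6722 -0.3067  0.0438] span [0.0448 0.0433 0.0097] col [ 68. 159.  84.]
side blob 97 mid [ 0.5894 -0.2731  0.045 ] span [0.0328 0.0373 0.0117] col [120.  95.  71.]
side blob 376 mid [ 0.6787 -0.4334  0.0443] span [0.0449 0.0419 0.0104] col [ 62. 172. 162.]
side blob 122 mid [ 0.5176 -0.368   0.0449] span [0.0301 0.0381 0.0118] col [ 96. 103. 110.]
side blob 99 mid [ 0.5027 -0.3713  0.0449] span [0.0318 0.0432 0.0118] col [129. 134. 137.]
plane [-0.      0.0009  0.109 ] [ 0.4309 -0.0901  0.2071]
pow [0.4478 0.017  0.0752]
spd [ 0.4399 -0.0362  0.0753]
sta [ 0.4307 -0.09    0.0757]
```

```bash
python3 -c "
from bench import robot
print(robot.close_job())"
```

```text
the job is handed in; nothing more can be done
None
```

The job is done and handed in at about 36 s: the platform is seated flat on all four studs, both jars that were there are down in their own cups, the timer is at the long line and pushed in, and the power, speed and start keys were pressed right down in that order.

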